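# Push test of a glued mosaic tile

### The arm

A 6-joint arm with a two-finger parallel gripper is mounted at the origin on the work surface. World frame = base frame: x ahead of the robot, y to its left, z up, the work surface at z = 0. Lengths are in mm, angles in degrees, forces in N, time in s.
With the tool pointing down it reaches from about 350 to 850 mm from the base axis. Payload 8.1 kg.
Tool frame: the origin (TCP) lies between the finger pads; the fingertips stand 19 mm ahead of it and the grasp point (between the pads) is the TCP (nose_length is the distance from the TCP to the fingertips, in mm); y points along the fingers, x is the direction in which the jaws open and shut, and the axes are right-handed (so a half turn about y gives the same grasp; the last joint's range is limited). The gripper opens to 85 mm and grips with 20 to 120 N. Pads are 22 mm wide; open, the fingers measure 114 mm over their backs; the gripper's body (76 mm by 85 mm) begins 54 mm behind the grasp point. The pads swing forward as they close: fully open they stand 13 mm farther back than shut.
Start: joints at [65.065, 7.471, 85.268, -0, 87.261, -4.893], TCP at [205.605, 563.677, 250.292] pointing down, gripper open.
Joint ranges: [-169.43, 169.43], [-51.17, 129.36], [1.28, 143.12], [-76.62, 256.62], [0, 156.53], [-152.29, 152.29]. Speed limits (degrees/s): [136.94, 136.94, 159.86, 180, 180, 180].

### API

Orientations are given as [roll, pitch, yaw] about the fixed x, y, z axes, in that order (R = Rz(yaw) Ry(pitch) Rx(roll)).
In Python, from bench import sense, snapshot, camera_info, hand_in, nose_length gives the robot as it stands.
- The arm moves only by the tool arm_command, never from a script. Its argument "commands" is a list of rows, each a list of 3 entries, a list of its own where there are three numbers: the opening in per cent of the stroke, from 0 (shut) to 100 (fully open), then the shift along the world's x, y, z in units of 30 mm (1.0 is 30 mm), then the turn, a rotation vector about the world's x, y, z in degrees. A call has 1 to 5 rows; each row shifts and turns the pose as measured when the row begins; what a row does not reach is not made up. A row lasts 1/12 s, in which the tool goes at most 41.7 mm and 7.16 degrees, less where a joint would pass 70% of its speed; a pose out of reach is approached as far as the arm can. A call is refused whole if a number of a shift passes 1 or a number of a turn 7.16, either way. A call with a gripper value outside its range is refused whole. The fingers move at their own pace and stop on an object; "force" is the grip in N (left out, the last holds). Time passes only in rows, so rows that do not move let the fingers close. It gives the time, the measured TCP pose, the force and the opening at its end, in the units of the state.
- sense(): the state, without advancing time (a new reading comes with each control period).
- snapshot(name): name is "scene" or "top" or "wrist"; returns the picture (420x560x3 uint8, blue, green, red); there is no depth.
- camera_info(name): a dict with "fx", "fy", "cx", "cy" (pixels), "rvec" (rotation vector, rad) and "tvec" (3), from world to camera coordinates, as OpenCV has them; the wrist camera has in their place "hand_eye" (4x4, takes a point from camera to tool coordinates, whose origin is the TCP and whose axes are the tool frame's). Camera axes: x right, y down, z forward; pixel columns grow to the right and rows downward; lengths in mm; the calibration is good to about 2 mm. A picture is of the moment at which its call begins: read the wrist's pose just before it. camera_info takes no time and is no camera call.
- hand_in(): hands the job in, once; it reports no verdict.
The state is a dict: "time": time; "joint_pos": joint angles; "qd": joint speeds; "joint_efforts": joint torques, N m; "tool_pos": TCP position; "tcp_rot": TCP orientation; "ft_force": force on the tool from outside, world axes, zero at the start; "wrist_torque": the same for the moment, N m; "finger_gap": finger opening in mm.
Only numpy, scipy, OpenCV 4.12 (cv2) and the standard library are available. Lean on these libraries where they do the work, as an engineer would, in place of code of your own. Each camera call takes 0.05 s, during which the arm holds its last target. There are 200 camera calls.

### The job

Test the glue under the tile marked for it: take the blue-gripped push gauge out of the tool block, pass its rod down through the yellow-taped hole in the plywood trial board, and set the white tip on the red dot on the back of the tile beneath. Push gently, with the gauge upright and its rod clear of the sides of the hole, until it shows 5 newtons (never more than 8), and finish while still holding it there, steady at that load, so that the bond can be judged. Do not push on the other two tiles, and leave everything else on the table as it is.

Things in the scene. Friction and masses are not known exactly. Their poses are not given: they have to be found in the camera images.
- gauge_grip (a point): the loose push gauge (a tubular spring force gauge, about 130 g), standing upright rod-down in the middle hole of the tool block; this point is the centre of its blue cylindrical grip (25 mm diameter, 45 mm long), its z axis runs along the gauge, away from the rod. Below the grip come a clear tube (22 mm diameter) and an aluminium collar (28 mm diameter, 9 mm high) whose underside, 97.5 mm below this point, rests on the block. The gauge's top is 31.5 mm above this point
- gauge_tip (a point): the very end of the gauge's sliding steel rod (6 mm diameter, with a white round tip of 8 mm diameter), on the gauge's axis, 167.5 mm below the grip's centre when unloaded; the rod stands 70 mm out of the collar
- gauge_rod (a joint): how far the gauge's rod is pushed in against its spring, in m: 0 unloaded, 0.040 at the stop; the spring is linear, 250 N/m, so 0.020 is 5 N and 0.032 is 8 N (a red disc in the clear tube shows it)
- gauge: the push gauge, its rod included; origin at the centre of the collar's underside, z axis along the gauge towards the top
- tool_block: fixed wooden tool block, 70 x 220 x 85 mm high, origin at the centre of its underside, its length along its y axis; three vertical holes through it in a row along its length: gauge in the middle (14 mm hole), pencil 78 mm from it at +y, awl 78 mm from it at -y
- board: fixed plywood glue trial board, 100 x 220 mm and 12 mm thick, on two battens 40 mm high, so that its top is 52 mm above the table; origin at table height under its centre, its length along its y axis; three round 18 mm holes right through it, at its middle and 62 mm to either side along its length
- dot (a point): centre of the red dot (8 mm) on the back of the tile to be tested, seen down the hole framed with yellow tape; it lies 12 mm below the board's top, 40 mm above the table, in the hole's centre; z axis up
- tile_marked: the fixed tile to be tested: a 40 x 40 x 8 mm beige clay tile glued to the underside of the board below the hole framed with yellow tape (any of the three holes); origin at the centre of its underside
- tile_b: second tile, pinkish brown, same size, glued under a hole without tape; not to be pushed
- tile_c: third tile, beige, same size, glued under a hole without tape; not to be pushed
- awl: loose awl with an orange handle (27 mm wide, 68 mm high above the block), upright in the tool block; origin at the foot of its handle; leave alone
- pencil: loose green pencil (7 mm thick, 115 mm long), upright in the tool block, its point 30 mm above the block's top; origin at its lower end; leave alone
- tape_roll: loose roll of yellow masking tape lying flat, 96 mm across, 22 mm high; leave alone
- tape_measure: loose blue and black tape measure, 70 x 62 x 38 mm; leave alone
- nippers: loose tile nippers with red handles lying flat, 185 mm long, 15 mm high; leave alone
- jug: loose white plastic jug lying on its side, cut open as a tile tray, orange cap, 240 x 104 x 120 mm; leave alone
- jug2: another such loose jug; leave alone
Mind the look-alikes: they are no part of the job. There is more than one size of the gauge; the job needs the larger.

How it is judged:
By the outcome, as a careful person would: the job done as asked, in the order asked, and still so for the second after the job is handed in, while the arm keeps its last pose, push and grip.
It also fails if it takes over 42 s, if anything falls off the work surface, if the arm or the gripper's body presses on something with over 40 N, if the wrist force passes 120 N, or if a joint passes its speed limit or range.

## Working session

There is one attempt and no reset: what is moved stays moved. The work goes in short steps, Python scripts to look and compute and a tool call to move; the robot and the scene stay as the last step left them, time stands still between calls to the robot, and variables do not carry over. Pictures are saved under pics/ and viewed, about 8 in all and at most 12, crops included, and the job is handed in when it is done.

Besides the shell and the picture viewer there is one more tool, called by a JSON object that holds its "op" and its "data". arm_command: Moves the arm, as the interface text tells. Its arguments: {"type":"object","properties":{"commands":{"type":"array"},"force":{"type":"number"}},"required":["commands"]}

```bash
mkdir -p pics
cat > h.py <<'E'
import numpy as np, cv2
from bench import sense, snapshot, camera_info, hand_in, nose_length
from scipy.spatial.transform import Rotation as R
def cam(name, s=None):
    """returns K, Rwc, t (world->cam)"""
    c=camera_info(name); K=np.array([[c['fx'],0,c['cx']],[0,c['fy'],c['cy']],[0,0,1]])
    if 'rvec' in c:
        return K, cv2.Rodrigues(np.array(c['rvec'],float))[0], np.array(c['tvec'],float).ravel()
    T=np.eye(4); T[:3,:3]=R.from_euler('xyz',s['tcp_rot'],degrees=True).as_matrix(); T[:3,3]=s['tool_pos']
    M=np.linalg.inv(T@np.array(c['hand_eye'])); return K,M[:3,:3],M[:3,3]
def ray(C,uv):
    K,Rm,t=C; d=Rm.T@np.linalg.inv(K)@np.array([uv[0],uv[1],1.]); return -Rm.T@t, d/np.linalg.norm(d)
def atz(C,uv,z):
    o,d=ray(C,uv); return o+d*(z-o[2])/d[2]
def tri(*obs):
    A=np.zeros((3,3));b=np.zeros(3)
    for C,uv in obs:
        o,d=ray(C,uv);P=np.eye(3)-np.outer(d,d);A+=P;b+=P@o
    x=np.linalg.solve(A,b); return x,[np.linalg.norm((np.eye(3)-np.outer(ray(C,uv)[1],ray(C,uv)[1]))@(x-ray(C,uv)[0])) for C,uv in obs]
def proj(C,X):
    p=C[0]@(C[1]@np.asarray(X,float)+C[2]); return p[:2]/p[2]
E
python3 - <<'E'
from h import *
s=sense(); print(s, nose_length)
for n in ('scene','top'):
    im=snapshot(n); cv2.imwrite(f'pics/{n}0.png',im)
    C=cam(n); print(n, -C[1].T@C[2], C[0][0,0])
a=cv2.imread('pics/scene0.png');b=cv2.imread('pics/top0.png')
cv2.imwrite('pics/both0.png',cv2.resize(np.vstack([a]),(800,600),interpolation=cv2.INTER_CUBIC))
cv2.imwrite('pics/top0b.png',cv2.resize(b,(800,600),interpolation=cv2.INTER_CUBIC))
E
```

```text
{'time': 0.0, 'joint_pos': array([ 6.50650605e+01,  7.51561335e+00,  8.53297319e+01, -7.56647171e-04,
        8.72608416e+01, -4.89323803e+00]), 'qd': array([ 0.02679995,  0.02912505, -0.00129248,  0.07981374,  0.0224539 ,
        0.03433938]), 'joint_efforts': array([-1.44740614e-03, -5.69427824e+01, -5.00530314e+01, -6.10944480e-04,
        1.56947278e-02,  8.41982637e-05]), 'tool_pos': array([205.38996431, 563.20370602, 249.23478807]), 'tcp_rot': array([-89.99169529,   0.10586425,  69.95834309]), 'ft_force': array([ 1.17221716,  0.20396313, -0.38010604]), 'wrist_torque': array([ 0.00450911,  0.0298277 , -0.01700068]), 'finger_gap': 85.65309858349113} 19.0
scene [1479.35768289 -355.13902797 1029.34288384] 531.1019468543566
top [ 354.85684383    6.47859655 1389.77387129] 476.44875267787427
```

View pics/both0.png

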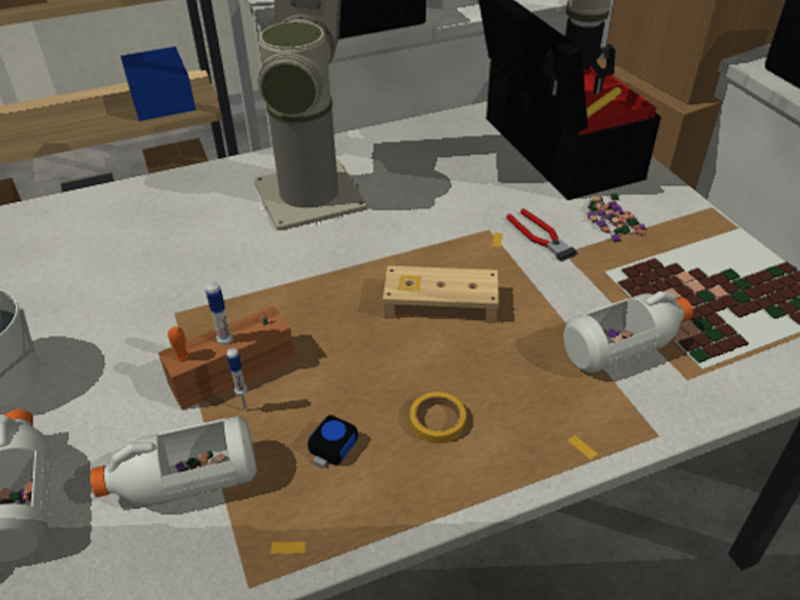

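View pics/top0b.png

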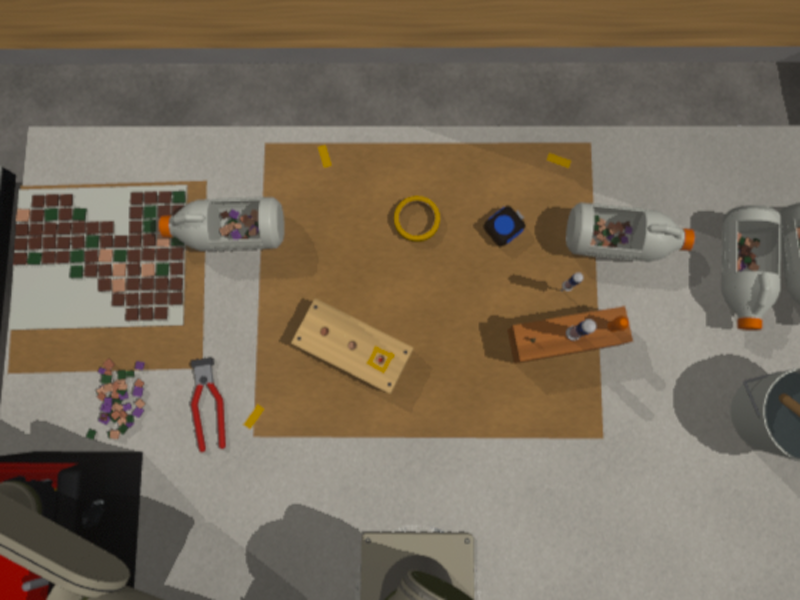

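The scene and top views show the large gauge in the block's middle hole (scene 215,300; top 588,327) and a smaller gauge standing in front of the block (scene 236,370; top 575,281). The awl is at the block's right end in the top view and the pencil at its left. The taped hole is at top (381,359) and scene (409,284).

Run:
```python
from h import *
k=0.7
S=cam('scene');T=cam('top')
def p(n,s,t): 
    x,r=tri((S,np.array(s)*k),(T,np.array(t)*k)); print(n,x.round(1),np.round(r,1))
p('gauge top',(213,286),(589,326))
p('small top',(233,352),(576,280))
p('awl top',(175,330),(621,322))
p('taped',(409,284),(381,359))
p('mid',(441,285),(352,346))
p('far',(473,286),(325,331))
for n,t in dict(taped=(381,359),mid=(352,346),far=(325,331)).items(): print(n,atz(T,np.array(t)*k,52).round(1))
for t in [(513,325),(626,307),(632,339),(519,362)]: print(atz(T,np.array(t)*k,85).round(1))
for n,X in dict(g160=(0,0,0)).items(): pass
```

```text
gauge top [ 491.1 -295.5  208.4] [2.5 2.5]
small top [ 584.6 -293.3  140.5] [1.5 1.5]
awl top [ 505.2 -371.2  148.2] [0.9 0.9]
taped [443.4  73.9  47.8] [3. 3.]
mid [468.9 131.4  46.1] [2.8 2.8]
far [498.5 185.8  48.6] [3.4 3.4]
taped [442.1  70.9  52. ]
mid [467.4 128.2  52. ]
far [496.9 182.2  52. ]
[ 506.2 -184.1   85. ]
[ 541.8 -402.3   85. ]
[ 480.  -410.8   85. ]
[ 435.3 -194.    85. ]
```

```bash
python3 -c "
from h import *
c=camera_info('wrist');print(np.round(c['hand_eye'],2),c['fx'])"
```

```text
[[   1.      0.      0.     -0.68]
 [  -0.     -0.3     0.95 -123.21]
 [   0.     -0.95   -0.3    75.29]
 [   0.      0.      0.      1.  ]] 377.2228826679642
```

{"op": "arm_command", "data": {"commands": [[100,[0.3,-1,0.8],[0,0,0]],[100,[0.3,-1,0.8],[0,0,0]],[100,[0.3,-1,0.8],[0,0,0]],[100,[0.4,-1,0.6],[0,0,0]],[100,[0.4,-1,0],[0,0,0]]]}}

```text
time: 0.52
tool_pos: [252.8, 408.8, 332.4]
tcp_rot: [-89.8, 1.1, 70.4]
ft_force: [0.9, 0.0, 1.0]
finger_gap: 85.4
```

{"op": "arm_command", "data": {"commands": [[100,[0.43,-1,0],[0,0,0]],[100,[0.43,-1,0],[0,0,0]],[100,[0.43,-1,0],[0,0,0]],[100,[0.43,-1,0],[0,0,0]],[100,[0.43,-1,0],[0,0,0]]]}}

```text
time: 0.93
tool_pos: [318.1, 251.8, 333.1]
tcp_rot: [-89.9, 0.9, 70.5]
ft_force: [0.4, 0.2, 0.1]
finger_gap: 85.2
```

{"op": "arm_command", "data": {"commands": [[100,[0.43,-1,0],[0,0,0]],[100,[0.43,-1,0],[0,0,0]],[100,[0.43,-1,0],[0,0,0]],[100,[0.43,-1,0],[0,0,0]],[100,[0,0,0],[0,0,0]]]}}

```text
time: 1.35
tool_pos: [371.2, 121.0, 331.7]
tcp_rot: [-89.9, 1.1, 70.3]
ft_force: [0.2, -0.6, -0.3]
finger_gap: 85.0
```

```bash
cat > wsnap.py <<'E'
import sys,pickle
from h import *
n=sys.argv[1]; s=sense(); im=snapshot('wrist'); cv2.imwrite(f'pics/{n}.png',im); pickle.dump(cam('wrist',s),open(f'{n}.pkl','wb'))
print(s['time'],s['tool_pos'].round(1),s['tcp_rot'].round(2),s['qd'].round(1))
cv2.imwrite(f'pics/{n}_v.png',cv2.resize(im,(800,600),interpolation=cv2.INTER_CUBIC))
E
python3 wsnap.py w1
```

```text
1.35 [371.2 121.  331.7] [-89.9    1.07  70.32] [ 2.4 -0.8  0.9  2.6  0.6  4.5]
```

View pics/w1_v.png

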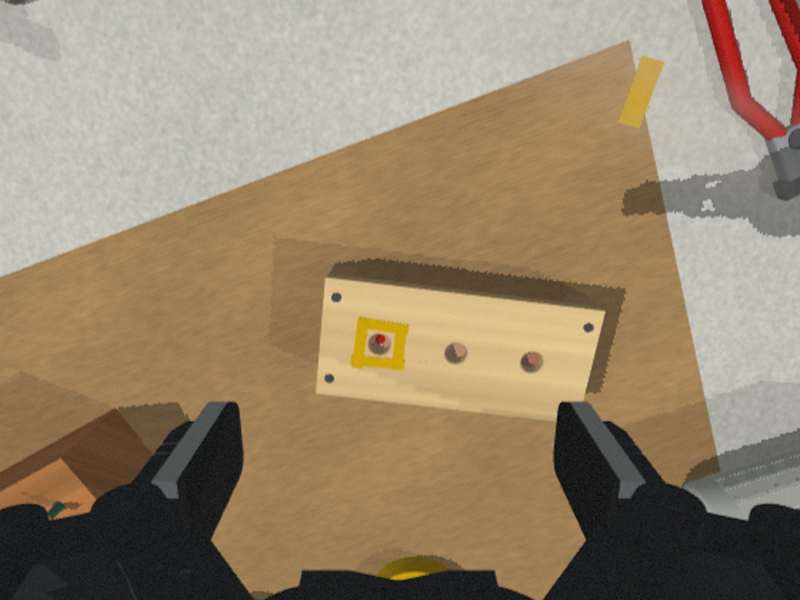

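The wrist view shows the taped hole at (380,343), with the red dot visible in it at (380,340). The board lies well inside the frame.

```bash
cat > dot.py <<'E'
import sys,pickle
from h import *
def dotmeas(n):
    im=cv2.imread(f'pics/{n}.png'); C=pickle.load(open(f'{n}.pkl','rb'))
    hsv=cv2.cvtColor(im,cv2.COLOR_BGR2HSV)
    ye=cv2.inRange(hsv,(22,190,120),(32,255,255))
    nl,l,st,ce=cv2.connectedComponentsWithStats(ye)
    out=[]
    for i in range(1,nl):
        if 150<st[i,4]: out.append((i,st[i],ce[i]))
    return im,hsv,C,out,l
if __name__=='__main__':
    im,hsv,C,out,l=dotmeas(sys.argv[1])
    for i,st,ce in out:
        pts=cv2.findNonZero((l==i).astype(np.uint8)); r=cv2.minAreaRect(pts)
        print(st,'cen',ce.round(1),'rect',np.round(r[0],1),r[1],atz(C,r[0],52).round(1))
        x,y,w,h,_=st
        sub=hsv[y:y+h,x:x+w]; red=cv2.inRange(sub,(0,170,60),(8,255,255))
        if red.any():
            m=cv2.moments(red,True); u=(x+m['m10']/m['m00'],y+m['m01']/m['m00']); print('red',m['m00'],u,atz(C,u,40).round(1))
E
python3 dot.py w1
```

```text
[246 222  40  37 769] cen [265.2 240.7] rect [265.8 241.6] (36.7978401184082, 34.593013763427734) [445.4  73.   52. ]
red 26.0 (np.float64(265.6923076923077), np.float64(236.8846153846154)) [444.   72.8  40. ]
[264 395  35  11 153] cen [280.1 401.5] rect [281.  401.7] (33.081382751464844, 9.789804458618164) [666.3  13.2  52. ]
```

{"op": "arm_command", "data": {"commands": [[100,[0.5,-1,0],[0,0,0]],[100,[0.5,-1,0],[0,0,0]],[100,[0.5,-1,0],[0,0,0]],[100,[0.4,-1,0],[0,0,0]],[100,[0.1,-1,0],[0,0,0]]]}}

```text
time: 1.82
tool_pos: [430.6, -23.9, 330.7]
tcp_rot: [-89.7, 0.8, 71.0]
ft_force: [0.9, 0.1, 0.4]
finger_gap: 85.4
```

{"op": "arm_command", "data": {"commands": [[100,[0.1,-1,0],[0,0,0]],[100,[0.1,-1,0],[0,0,0]],[100,[0.1,-1,0],[0,0,0]],[100,[0.1,-1,0],[0,0,0]],[100,[0,0,0],[0,0,0]]]}}

```text
time: 2.23
tool_pos: [443.3, -148.0, 328.5]
tcp_rot: [-89.5, 0.7, 71.2]
ft_force: [0.7, 0.1, 0.4]
finger_gap: 85.3
```

```bash
python3 wsnap.py w2; python3 dot.py w2
```

```text
2.2333 [ 443.3 -148.   328.5] [-89.49   0.71  71.19] [ 3.2 -0.9  1.2  2.5  1.4  3.9]
[476  78  40  21 346] cen [497.3  85.9] rect [494.6  88.3] (39.26535415649414, 15.384147644042969) [433.   79.9  52. ]
[464 109  41  15 241] cen [478.1 117. ] rect [484.2 115.8] (40.224586486816406, 12.214180946350098) [456.4  65.5  52. ]
[441 303  57  49 595] cen [474.9 320.2] rect [473.  319.8] (68.5360336303711, 25.466142654418945) [690.1  12.   52. ]
```

{"op": "arm_command", "data": {"commands": [[100,[0.3,-1,0],[0,0,0]],[100,[0.3,-1,0],[0,0,0]],[100,[0.3,-1,0],[0,0,0]],[100,[0.2,-1,0],[0,0,0]],[100,[0,0,0],[0,0,0]]]}}

```text
time: 2.7
tool_pos: [479.8, -261.1, 327.4]
tcp_rot: [-89.4, 0.4, 71.7]
ft_force: [-0.2, 1.0, 0.1]
finger_gap: 85.5
```

```bash
cat >> h.py <<'E'
def tilt(s):
    """rotation vector (world, deg) that brings tool y to -z, and yaw"""
    M=R.from_euler('xyz',s['tcp_rot'],degrees=True).as_matrix(); a=M[:,1]; return np.degrees(np.cross(a,[0,0,-1])).round(2)
E
python3 wsnap.py w3
python3 - <<'E'
from h import *
print(tilt(sense()))
a=cv2.imread('pics/w2.png');b=cv2.imread('pics/w3.png')
cv2.imwrite('pics/m23.png',cv2.resize(np.vstack([np.hstack([a[:,:],b])]),(800,300),interpolation=cv2.INTER_AREA))
E
```

```text
2.7 [ 479.8 -261.1  327.4] [-89.35   0.36  71.72] [ 4.2 -1.5  1.7  2.3  1.8  3.5]
[ 0.05 -0.73  0.  ]
```

View pics/m23.png

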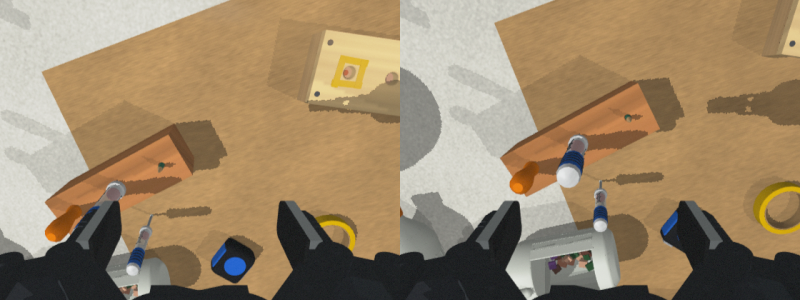

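Right half (w3): the large gauge's cap is at (569,177) and its collar at about (577,143), with the awl (orange) and the pencil either side. The small gauge stands in front. In w2 the finger hides the gauge.

{"op": "arm_command", "data": {"commands": [[100,[0.15,-0.5,0],[0,0.7,0]],[100,[0.15,-0.5,0],[0,0,0]],[100,[0,0,0],[0,0,0]],[100,[0,0,0],[0,0,0]]]}}

```text
time: 3.08
tool_pos: [491.3, -281.8, 327.0]
tcp_rot: [-88.5, 0.3, 72.1]
ft_force: [-0.1, 1.4, -0.0]
finger_gap: 85.4
```

```bash
python3 wsnap.py w4
cat > cap.py <<'E'
import sys,pickle
from h import *
obs=[]
for n in sys.argv[1:]:
    im=cv2.imread(f'pics/{n}.png'); C=pickle.load(open(f'{n}.pkl','rb'))
    g=proj(C,(491,-297,214)); x0,y0=(g-45).astype(int)
    sub=im[y0:y0+90,x0:x0+90]; hsv=cv2.cvtColor(sub,cv2.COLOR_BGR2HSV)
    m=cv2.inRange(hsv,(0,0,130),(180,60,255)); nl,l,st,ce=cv2.connectedComponentsWithStats(m)
    i=1+np.argmax(st[1:,4]); (cx,cy),r=cv2.minEnclosingCircle(cv2.findNonZero((l==i).astype(np.uint8)))
    print(n,'pred',g.round(1),'cap cen',ce[i]+[x0,y0],'box',st[i]+[x0,y0,0,0,0],'circ',cx+x0,cy+y0,r)
    u=ce[i]+[x0,y0]; obs.append((C,u)); print('at z214',atz(C,u,214).round(1))
if len(obs)>1: print(tri(*obs))
E
python3 cap.py w3 w4; python3 -c "
from h import *
print(tilt(sense()))
a=cv2.imread('pics/w3.png');b=cv2.imread('pics/w4.png')
cv2.imwrite('pics/m34.png',np.hstack([cv2.resize(i[140:340,130:330],(400,400),interpolation=cv2.INTER_CUBIC) for i in(a,b)]))"
```

```text
3.0833 [ 491.3 -281.8  327. ] [-88.49   0.28  72.08] [ 1.2  0.3 -0.1  0.  -0.2  0.5]
w3 pred [235.2 246.4] cap cen [220.49829018 264.01514411] box [ 190  229   64   62 2047] circ 219.50410079956055 265.1422348022461 38.579891204833984
at z214 [ 500.1 -311.1  214. ]
w4 pred [258.2 224.6] cap cen [256.73432155 225.30900798] box [241 208  35  35 877] circ 257.53020095825195 224.2684555053711 17.792457580566406
at z214 [ 491.2 -298.1  214. ]
(array([ 465.48839084, -283.40332711,  304.27445903]), [np.float64(0.2698262622652659), np.float64(0.26982626226523515)])
[-0.19 -1.51 -0.  ]
```

View pics/m34.png

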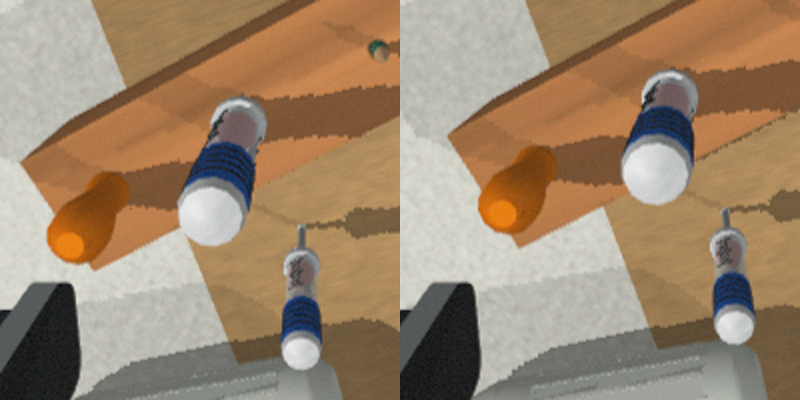

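{"op": "arm_command", "data": {"commands": [[100,[0,-0.3,-0.7],[0.2,-0.8,0]],[100,[0,-0.2,-0.8],[0,-0.7,0]],[100,[0,0,-0.8],[0,0,0]],[100,[0,0,-0.4],[0,0,0]],[100,[0,0,0],[0,0,0]]]}}

```text
time: 3.55
tool_pos: [493.3, -289.5, 247.0]
tcp_rot: [-90.3, -0.4, 72.5]
ft_force: [-0.1, -0.4, -0.3]
finger_gap: 85.5
```

```bash
python3 wsnap.py w5;python3 -c "
from h import *
import pickle
s=sense();print(tilt(s))
C=pickle.load(open('w5.pkl','rb'));print(proj(C,(491,-297.5,214)),proj(C,s['tool_pos']))
print(tri((pickle.load(open('w3.pkl','rb')),(235.7,246.7)),(pickle.load(open('w4.pkl','rb')),(257.4,224.5))))"
```

```text
3.55 [ 493.3 -289.5  247. ] [-90.28  -0.41  72.49] [ 1.1 -1.2  0.7  0.2  1.2  0.5]
[-0.29  0.42  0.  ]
[260.94821272 267.49936322] [280.29532154 308.74673203]
(array([ 492.07462244, -297.75688747,  210.79345413]), [np.float64(0.4117603832291003), np.float64(0.4117603832291236)])
```

View pics/w5_v.png

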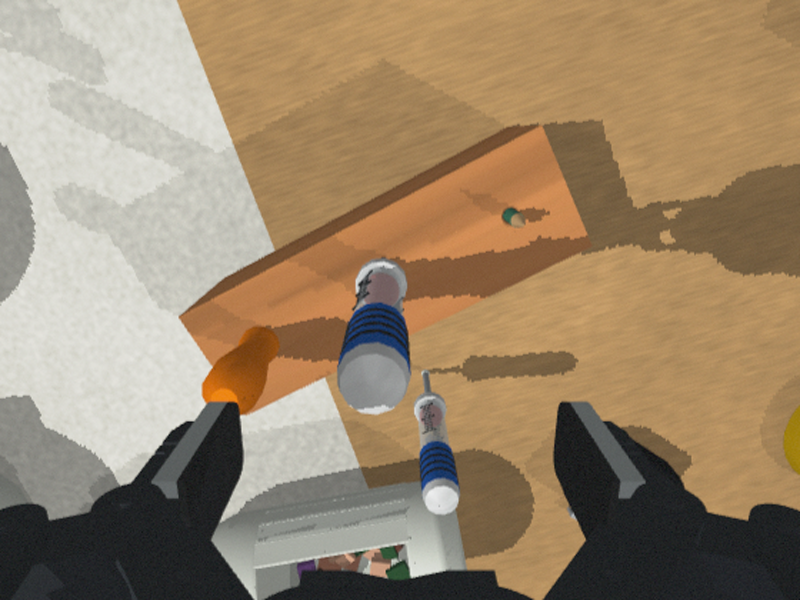

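The cap appears at (374,376), where my estimate predicts (373,382), so the position agrees within 2 mm. The fingers straddle it clear of the awl.

{"op": "arm_command", "data": {"commands": [[100,[-0.1,-0.3,-0.6],[-0.3,0.4,0]],[100,[0,0,-0.7],[0,0,0]],[100,[0,0,-0.6],[0,0,0]],[100,[0,0,0],[0,0,0]]]}}

```text
time: 3.93
tool_pos: [493.9, -297.9, 198.0]
tcp_rot: [-90.6, 0.2, 72.7]
ft_force: [-0.9, 0.4, -0.4]
finger_gap: 85.3
```

```bash
python3 -c "
from h import *
s=sense();print(tilt(s),s['tool_pos'].round(1),s['ft_force'].round(1),s['qd'].round(1))"
```

```text
[0.35 0.49 0.  ] [ 493.9 -297.9  198. ] [-0.9  0.4 -0.4] [ 0.7 -2.2 -3.3  0.2  3.1  0.2]
```

{"op": "arm_command", "data": {"commands": [[100,[-0.12,0,-0.45],[0.2,0.4,0]],[100,[0,0,0],[0,0,0]],[100,[0,0,0],[0,0,0]]]}}

```text
time: 4.18
tool_pos: [492.0, -298.0, 188.4]
tcp_rot: [-90.4, 0.2, 72.7]
ft_force: [0.5, -1.0, -0.7]
finger_gap: 85.4
```

```bash
cat > st.py <<'E'
from h import *
s=sense();print(s['time'],tilt(s),s['tool_pos'].round(1),s['tcp_rot'].round(2),s['ft_force'].round(1),s['qd'].round(1),s['finger_gap'])
E
python3 st.py
```

```text
4.1833 [0.29 0.29 0.  ] [ 492.  -298.   188.4] [-90.36   0.19  72.73] [ 0.5 -1.  -0.7] [-0.   0.4  1.  -0.2  0.4 -0. ] 85.36816783706298
```

{"op": "arm_command", "data": {"commands": [[100,[-0.04,0,-0.2],[0.3,0.3,0]],[100,[0,0,-0.05],[0,0,0]],[60,[0,0,0],[0,0,0]],[40,[0,0,0],[0,0,0]],[40,[0,0,0],[0,0,0]]], "force": 40}}

```text
time: 4.6
tool_pos: [492.3, -299.0, 184.2]
tcp_rot: [-90.2, 0.1, 72.7]
ft_force: [-0.2, 0.2, 0.0]
finger_gap: 51.7
```

```bash
python3 st.py
```

```text
4.6 [0.13 0.2  0.  ] [ 492.3 -299.   184.2] [-9.023e+01  6.000e-02  7.274e+01] [-0.2  0.2  0. ] [-0.1 -0.1 -0.3  0.   0.1 -0. ] 51.65244092772235
```

{"op": "arm_command", "data": {"commands": [[0,[-0.03,0.03,0],[0.1,0.2,0]],[0,[0,0,0],[0,0,0]],[0,[0,0,0],[0,0,0]],[0,[0,0,0],[0,0,0]],[0,[0,0,0],[0,0,0]]], "force": 50}}

```text
time: 5.02
tool_pos: [491.5, -298.2, 184.8]
tcp_rot: [-90.0, 0.0, 72.7]
ft_force: [-0.0, -0.0, -0.3]
finger_gap: 23.6
```

```bash
python3 st.py; python3 wsnap.py w6
```

```text
5.0167 [0.04 0.02 0.  ] [ 491.5 -298.2  184.8] [-9.003e+01  3.000e-02  7.273e+01] [-0.  -0.  -0.3] [ 0.1 -0.  -0.  -0.1  0.  -0. ] 23.572491501591017
5.0167 [ 491.5 -298.2  184.8] [-9.003e+01  3.000e-02  7.273e+01] [ 0.1 -0.  -0.  -0.1  0.  -0. ]
```

View pics/w6_v.png

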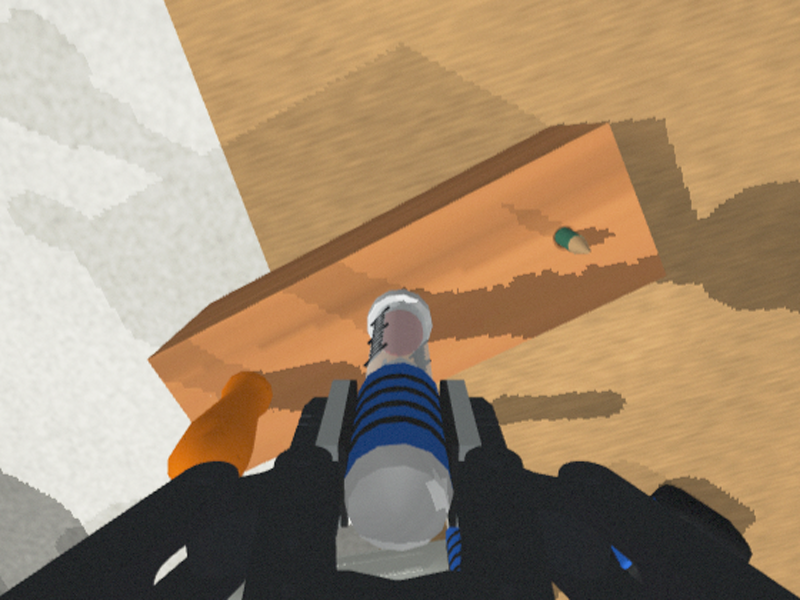

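The gauge is gripped between the pads (gap 23.6 mm) and upright in the block. Next I lift it straight up.

{"op": "arm_command", "data": {"commands": [[0,[0,0,0.6],[0,0,0]],[0,[0,0,0.8],[0,0,0]],[0,[0,0,0.8],[0,0,0]],[0,[0,0,0.8],[0,0,0]],[0,[0,0,0.8],[0,0,0]]]}}

```text
time: 5.48
tool_pos: [487.4, -295.5, 292.3]
tcp_rot: [-89.2, -0.2, 72.7]
ft_force: [0.2, -0.6, -0.6]
finger_gap: 24.1
```

{"op": "arm_command", "data": {"commands": [[0,[0,0,0.8],[0,0,0]],[0,[-0.1,0.6,0.2],[0,0,0]],[0,[-0.1,1,0],[0,0,0]],[0,[-0.1,1,0],[0,0,0]],[0,[-0.1,1,0],[0,0,0]]]}}

```text
time: 5.9
tool_pos: [475.8, -190.9, 330.2]
tcp_rot: [-89.7, 0.0, 72.3]
ft_force: [-0.9, 0.1, -2.2]
finger_gap: 23.7
```

```bash
python3 st.py
```

```text
5.9 [-0.06 -0.3  -0.  ] [ 475.8 -190.9  330.2] [-8.970e+01  3.000e-02  7.227e+01] [-0.9  0.1 -2.2] [ 33.7 -28.6  26.2   0.4   1.9  34.3] 23.667307708683573
```

{"op": "arm_command", "data": {"commands": [[0,[-0.1,1,0],[0,0,0]],[0,[-0.1,1,0],[0,0,0]],[0,[-0.1,1,0],[0,0,0]],[0,[-0.1,1,-0.1],[0,0,0]],[0,[-0.1,1,-0.2],[0,0,0]]]}}

```text
time: 6.32
tool_pos: [458.8, -34.8, 321.6]
tcp_rot: [-89.8, 0.0, 72.1]
ft_force: [1.3, 0.8, -1.8]
finger_gap: 24.0
```

{"op": "arm_command", "data": {"commands": [[0,[-0.1,1,-0.3],[0,0,0]],[0,[-0.1,0.9,-0.3],[0,0,0]],[0,[0,0.4,-0.2],[0,0,0]],[0,[0,0,0],[0,0,0]],[0,[0,0,0],[0,0,0]]]}}

```text
time: 6.73
tool_pos: [449.7, 43.1, 295.2]
tcp_rot: [-89.7, -0.1, 72.5]
ft_force: [-0.4, 0.0, -1.7]
finger_gap: 24.1
```

```bash
python3 st.py
```

```text
6.7333 [-0.14 -0.26 -0.  ] [449.7  43.1 295.2] [-8.971e+01 -5.000e-02  7.251e+01] [-0.4  0.  -1.7] [ 1.6  0.1  0.9  0.1 -0.3  0.4] 24.098305549753906
```

{"op": "arm_command", "data": {"commands": [[0,[-0.1,0.5,-0.5],[-0.1,-0.2,0]],[0,[-0.05,0.5,-0.5],[0,0,0]],[0,[0,0.1,-0.4],[0,0,0]],[0,[0,0,0],[0,0,0]],[0,[0,0,0],[0,0,0]]]}}

```text
time: 7.15
tool_pos: [446.5, 72.9, 253.7]
tcp_rot: [-90.1, 0.1, 72.3]
ft_force: [0.1, -0.4, -0.6]
finger_gap: 23.4
```

```bash
python3 st.py; python3 wsnap.py w7
python3 - <<'E'
from h import *
s=sense(); p=s['tool_pos']; tip=p-[0,0,169.8]
out=[]
for n in('scene','top'):
    im=snapshot(n); cv2.imwrite(f'pics/{n}7.png',im); C=cam(n)
    print(n,'tip',proj(C,tip).round(1),'dot',proj(C,(444.5,72.8,52)).round(1),'top',proj(C,p+[0,0,29.2]).round(1))
    c=proj(C,tip).astype(int); x=c[0]-60;y=c[1]-70 ; print(x,y)
    out.append(cv2.resize(im[y:y+120,x:x+120],(400,400),interpolation=cv2.INTER_CUBIC))
cv2.imwrite('pics/m7.png',np.hstack(out))
E
```

```text
7.15 [0.1 0.1 0. ] [446.5  72.9 253.7] [-9.013e+01  6.000e-02  7.233e+01] [ 0.1 -0.4 -0.6] [-0.9  0.6  0.9 -0.4 -0.3 -0.7] 23.428778111982364
7.15 [446.5  72.9 253.7] [-9.013e+01  6.000e-02  7.233e+01] [-0.9  0.6  0.9 -0.4 -0.3 -0.7]
scene tip [285.2 189.8] dot [285.  198.1] top [285.  129.1]
225 119
top tip [265.5 248.9] dot [266.  250.5] top [261.2 242.9]
205 178
```

View pics/m7.png

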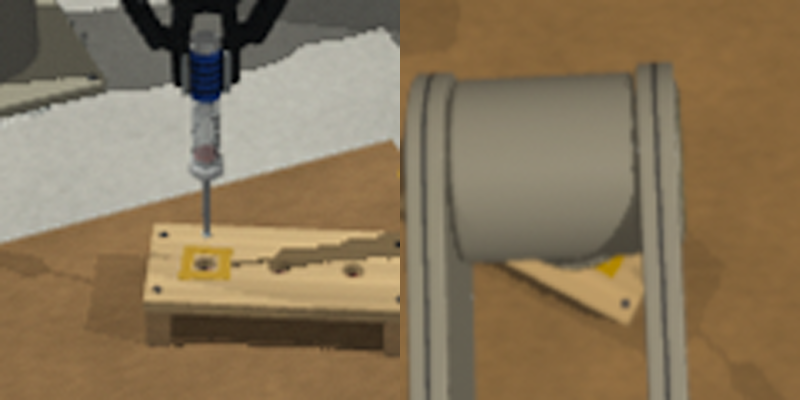

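View pics/w7_v.png

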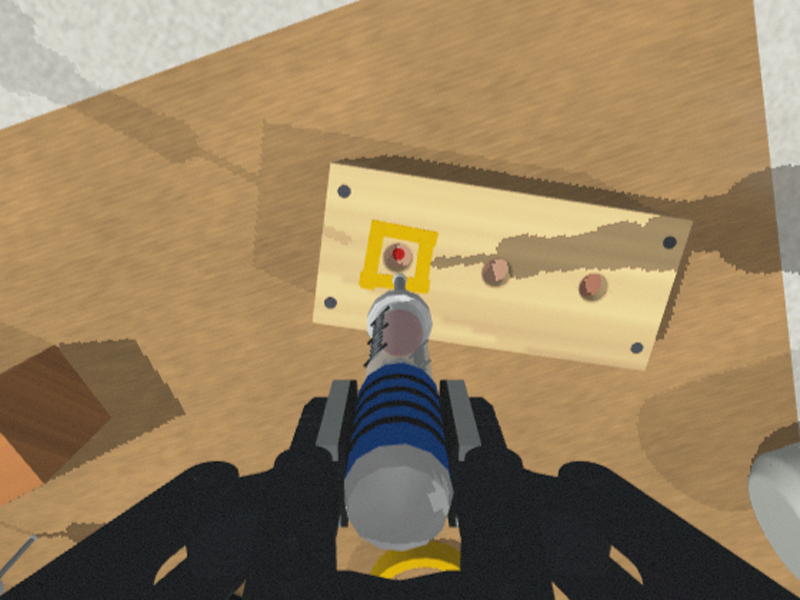

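The scene crop shows the gauge upright with its tip at (207,236), right above the taped hole at (206,264). The wrist view shows tip (399,278) and red dot (399,254) in line. I'll measure both precisely.

```bash
python3 dot.py w7
python3 - <<'E'
from h import *
import pickle
C=pickle.load(open('w7.pkl','rb')); p=np.array([446.5,72.9,253.7])
for z in (83.9,60,52,40): print(z,proj(C,(p[0],p[1],z)).round(1))
for z in (90,): pass
print('collar',proj(C,(p[0],p[1],p[2]-99.8)))
im=cv2.imread('pics/w7.png'); cv2.imwrite('pics/c7.png',cv2.resize(im[150:270,240:320],(533,800)[::1],interpolation=cv2.INTER_CUBIC)[:600])
E
```

```text
[ 251  154   56   51 1327] cen [278.1 178.9] rect [278.6 181.3] (48.61393356323242, 47.695491790771484) [444.9  72.8  52. ]
red 50.0 (np.float64(278.52), np.float64(177.26)) [443.9  73.   40. ]
[259 385  63  20 608] cen [284.6 394.5] rect [289.2 392.4] (18.977313995361328, 62.017364501953125) [667.3  14.   52. ]
83.9 [279.4 192. ]
60 [279.3 185. ]
52 [279.3 182.9]
40 [279.3 179.9]
collar [279.52141586 220.08163367]
```

View pics/c7.png

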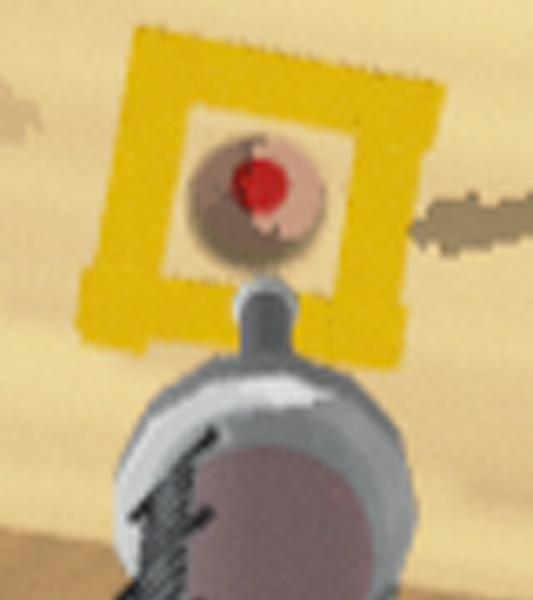

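The crop shows the tip centred at about pixel (279.8,195) and the dot at (278.5,177). So the tip sits about 1.5 mm ahead of the TCP axis. I'll shift x by about −3 mm, lower to just over the hole and check again.

{"op": "arm_command", "data": {"commands": [[0,[-0.13,0,-0.3],[0,0,0]],[0,[0,0,-0.3],[0,0,0]],[0,[0,0,-0.2],[0,0,0]],[0,[0,0,0],[0,0,0]],[0,[0,0,0],[0,0,0]]]}}

```text
time: 7.72
tool_pos: [443.8, 71.1, 229.8]
tcp_rot: [-90.4, -0.0, 72.1]
ft_force: [1.0, 0.1, -1.4]
finger_gap: 23.7
```

```bash
python3 st.py; python3 wsnap.py w8; python3 dot.py w8;python3 - <<'E'
from h import *
import pickle
s=sense();p=s['tool_pos']
C=pickle.load(open('w8.pkl','rb'))
for dz in (169.8,166): print(proj(C,p-[0,0,dz]).round(1))
print('hole52',proj(C,(444.6,72.9,52)),'+x1',proj(C,(445.6,72.9,52)),'+y1',proj(C,(444.6,73.9,52)))
im=cv2.imread('pics/w8.png'); cv2.imwrite('pics/c8.png',cv2.resize(im[150:240,235:325],(600,600),interpolation=cv2.INTER_CUBIC))
E
```

```text
7.7167 [0.1  0.36 0.  ] [443.8  71.1 229.8] [-9.037e+01 -1.000e-02  7.214e+01] [ 1.   0.1 -1.4] [-0.2  0.3  1.1  0.2 -0.5 -0.1] 23.742239783463624
7.7167 [443.8  71.1 229.8] [-9.037e+01 -1.000e-02  7.214e+01] [-0.2  0.3  1.1  0.2 -0.5 -0.1]
[ 252  160   59   55 1354] cen [280.9 184.2] rect [281.3 189.3] (52.145111083984375, 51.07179641723633) [444.8  72.7  52. ]
red 57.0 (np.float64(281.29824561403507), np.float64(184.7017543859649)) [443.9  73.1  40. ]
[279.1 191. ]
[279.1 192.2]
hole52 [281.47324262 188.94631289] +x1 [281.84256303 190.07243603] +y1 [282.63517097 188.5842511 ]
```

View pics/c8.png

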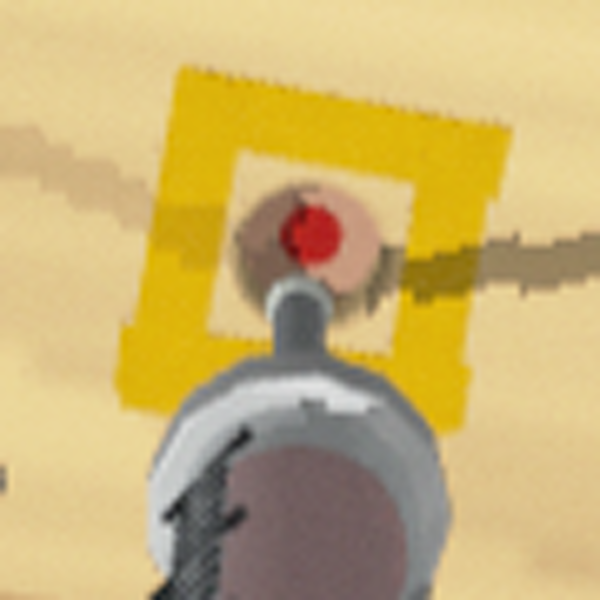

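The tip is at (280,195.4), about 1.3 mm forward and 1.7 mm in −y of target, with a 0.4° tilt. I'll correct these before lowering.

{"op": "arm_command", "data": {"commands": [[0,[-0.04,0.07,0],[0.1,0.4,0]],[0,[0,0,0],[0,0,0]],[0,[0,0,0],[0,0,0]]]}}

```text
time: 8.02
tool_pos: [442.5, 73.6, 230.2]
tcp_rot: [-89.9, 0.0, 72.2]
ft_force: [0.1, -0.0, -1.6]
finger_gap: 23.7
```

```bash
python3 st.py
python3 - <<'E'
from h import *
import pickle
C=pickle.load(open('w8.pkl','rb'));p=np.array([443.8,71.1,229.8])
M=R.from_euler('xyz',[-90.37,0,72.14],degrees=True).as_matrix()
for d in (95,166,): print(d,proj(C,p+M@[0,d,0]).round(2))
E
```

```text
8.0167 [-0.01 -0.08 -0.  ] [442.5  73.6 230.2] [-8.992e+01  1.000e-02  7.216e+01] [ 0.1 -0.  -1.6] [ 0.2  0.2 -0.3  0.2  0.4  0.1] 23.701601027450756
95 [279.37 222.98]
166 [279.12 193.68]
```

{"op": "arm_command", "data": {"commands": [[0,[0,0,-0.2],[0,0,0]],[0,[0,0,-0.2],[0,0,0]],[0,[0,0,0],[0,0,0]],[0,[0,0,0],[0,0,0]]]}}

```text
time: 8.35
tool_pos: [442.9, 73.8, 217.4]
tcp_rot: [-90.0, -0.0, 72.2]
ft_force: [-0.7, -0.1, -2.0]
finger_gap: 23.9
```

```bash
python3 st.py
```

```text
8.35 [-0.01 -0.02 -0.  ] [442.9  73.8 217.4] [-8.998e+01 -1.000e-02  7.218e+01] [-0.7 -0.1 -2. ] [-0.   0.4  0.9  0.  -0.5 -0. ] 23.928291419456592
```

{"op": "arm_command", "data": {"commands": [[0,[-0.01,-0.01,-0.2],[0,0,0]],[0,[0,0,-0.2],[0,0,0]],[0,[0,0,0],[0,0,0]],[0,[0,0,0],[0,0,0]]]}}

```text
time: 8.68
tool_pos: [442.8, 73.4, 204.2]
tcp_rot: [-90.0, -0.0, 72.2]
ft_force: [0.3, 0.0, -0.3]
finger_gap: 23.8
```

```bash
python3 st.py; python3 wsnap.py w9
python3 - <<'E'
from h import *
im=cv2.imread('pics/w9.png'); cv2.imwrite('pics/c9.png',cv2.resize(im[150:240,235:325],(600,600),interpolation=cv2.INTER_CUBIC))
E
```

```text
8.6833 [-0.02  0.02  0.  ] [442.8  73.4 204.2] [-9.001e+01 -2.000e-02  7.218e+01] [ 0.3  0.  -0.3] [-0.   0.4  0.7  0.1 -0.7  0. ] 23.796023086360048
8.6833 [442.8  73.4 204.2] [-9.001e+01 -2.000e-02  7.218e+01] [-0.   0.4  0.7  0.1 -0.7  0. ]
```

View pics/c9.png

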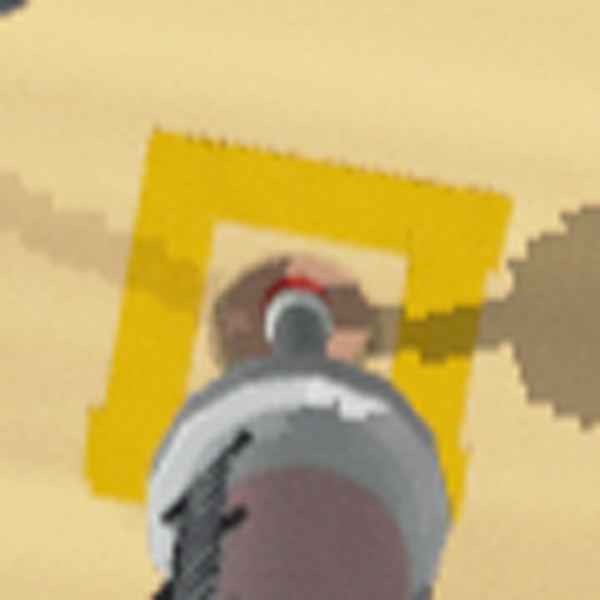

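The tip is on the dot: the ball is at (300,318) in the crop, with only a thin red arc of the dot showing around its upper edge, so under 1 mm off. The rod is clear of the hole's rim. Force and height both indicate about 1.3 N now. Next I press further in small steps.

{"op": "arm_command", "data": {"commands": [[0,[0,0,-0.15],[0,0,0]],[0,[0,0,-0.1],[0,0,0]],[0,[0,0,0],[0,0,0]],[0,[0,0,0],[0,0,0]]]}}

```text
time: 9.07
tool_pos: [443.2, 73.4, 197.1]
tcp_rot: [-90.1, -0.0, 72.2]
ft_force: [-0.9, -0.4, 1.1]
finger_gap: 23.6
```

```bash
cat > avg.py <<'E'
from h import *
F=[];P=[];A=[]
for i in range(10):
    s=sense();F.append(s['ft_force']);P.append(s['tool_pos']);A.append(tilt(s));snapshot('wrist')
print(s['time'],np.mean(F,0).round(2),np.std(F,0).round(2),np.mean(P,0).round(2),np.std(P,0).round(2),np.mean(A,0).round(2))
E
python3 avg.py
```

```text
9.5167 [-0.64 -0.21  1.84] [0.46 0.56 0.53] [443.27  73.41 197.15] [0.02 0.01 0.05] [-0.01  0.1   0.  ]
```

{"op": "arm_command", "data": {"commands": [[0,[-0.015,0,-0.15],[0,0.1,0]],[0,[0,0,-0.07],[0,0,0]],[0,[0,0,0],[0,0,0]],[0,[0,0,0],[0,0,0]]]}}

```text
time: 9.9
tool_pos: [443.3, 73.5, 190.4]
tcp_rot: [-90.1, -0.0, 72.2]
ft_force: [-1.1, 0.9, 3.4]
finger_gap: 23.8
```

```bash
python3 avg.py
```

```text
10.35 [-0.25 -0.15  3.33] [0.56 0.47 0.58] [443.28  73.45 190.51] [0.02 0.01 0.08] [-0.02  0.07  0.  ]
```

{"op": "arm_command", "data": {"commands": [[0,[0,0,-0.025],[0,0.05,0]],[0,[0,0,0],[0,0,0]],[0,[0,0,0],[0,0,0]]]}}

```text
time: 10.65
tool_pos: [443.4, 73.5, 189.8]
tcp_rot: [-90.0, -0.0, 72.2]
ft_force: [-0.2, 0.5, 3.5]
finger_gap: 24.2
```

```bash
python3 avg.py; python3 wsnap.py w10
python3 - <<'E'
from h import *
a=cv2.imread('pics/w8.png');b=cv2.imread('pics/w10.png')
# gauge slip/tilt in hand: match grip/cap/collar patches (fixed in the camera if nothing slipped)
for n,(x,y,w,h) in dict(cap=(240,305,80,80),grip=(245,260,70,45),collar=(257,208,46,30)).items():
    r=cv2.matchTemplate(b[y-8:y+h+8,x-8:x+w+8],a[y:y+h,x:x+w],cv2.TM_CCOEFF_NORMED);_,m,_,l=cv2.minMaxLoc(r);print(n,m,l[0]-8,l[1]-8)
hsv=cv2.cvtColor(b,cv2.COLOR_BGR2HSV)
for n in ('w9','w10'):
    h=cv2.cvtColor(cv2.imread(f'pics/{n}.png'),cv2.COLOR_BGR2HSV)[150:240,235:325]; m=cv2.inRange(h,(0,170,60),(8,255,255)); print(n,'red px visible',int((m>0).sum()))
E
python3 st.py
```

```text
11.1 [-0.29 -0.1   3.65] [0.38 0.5  0.46] [443.34  73.46 189.8 ] [0.01 0.01 0.01] [-0.02  0.03  0.  ]
11.15 [443.3  73.5 189.8] [-9.002e+01 -3.000e-02  7.218e+01] [-0.  -0.1  0.  -0.   0.  -0. ]
cap 0.9882453083992004 0 0
grip 0.9678686261177063 0 0
collar 0.9040611982345581 0 0
w9 red px visible 3
w10 red px visible 7
11.2 [-0.02  0.03  0.  ] [443.3  73.5 189.8] [-9.002e+01 -3.000e-02  7.218e+01] [-1.3 -0.3  3.8] [-0.1  0.   0.1 -0.  -0.1 -0. ] 23.939352924027805
```

```bash
python3 -c "
from bench import hand_in
print(hand_in())"
```

```text
the job is handed in; nothing more can be done
None
```

I took the larger blue-gripped gauge from the block's middle hole, passed its rod down the yellow-taped hole, and set the white tip on the red dot. I pressed in small steps and handed the job in at 11.2 s, still holding the load steady.

**Load:** Two checks agreed. The wrist force was +3.65 N averaged, which is about 4.9–5.2 N once the gauge's weight is added. The TCP height gave about 20 mm of spring travel, so about 5.0 N. The loads I read during the push never went above that.

**Upright and in the grip:** The tool was within 0.05° of vertical. Image matching showed no slip or tilt of the gauge in the fingers.

**Position:** The last close picture, at about 1.3 N, showed the tip under 1 mm off the dot's centre and the rod clear of the hole's rim. The TCP then drifted about 0.5 mm in x as I pressed further.

**Not confirmed:**
- I did not read the red disc in the gauge's tube, and my picture allowance was used up before the final load. The final load, angle and grip therefore rest on numbers alone.
- The triangulated gauge-top height came out at 208–211 mm against the 214 mm expected. I used the text's value there.

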